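# Hold the liner slide flush on the sloped chute bed

### The arm

A 7-joint arm with a two-finger parallel gripper is mounted at the origin on the work surface. World frame = base frame: x ahead of the robot, y to its left, z up, the work surface at z = 0. Lengths are in m, angles in rad, forces in N, time in s.
With the tool pointing down it reaches from about 0.35 to 0.9 m from the base axis. Payload 8.1 kg.
Tool frame: the origin (TCP) lies on the centre line of the jaws, within the pads' length; the fingertips stand 17 mm ahead of it and the grasp point (between the pads) lies 2 mm behind it (nose_length is the distance from the TCP to the fingertips, in m); z points along the fingers, y is the line along which they close (so a half turn about z gives the same grasp; the last joint's range is limited). The gripper opens to 85 mm and grips with 20 to 120 N. Pads are 22 mm wide; open, the fingers measure 114 mm over their backs; the gripper's body (76 mm by 85 mm) begins 54 mm behind the grasp point. The pads swing forward as they close: fully open they stand 13 mm farther back than shut.
Start: joints at [-1.231, 0.434, 0.025, 1.573, -0.012, 1.134, -0.075], TCP at [0.268, 0.565, 0.248] pointing down, gripper open.
Joint ranges: [-2.62, 2.62], [-0.44, 2.09], [-1.27, 1.32], [0.08, 2.57], [-1.32, 4.46], [0.12, 2], [-2.74, 2.74]. Speed limits (rad/s): [2.22, 2.22, 3.01, 3.01, 3.14, 3.14, 3.14].

### API

Orientations are given as a unit quaternion [x, y, z, w].
In Python, from rig import * gives the robot as it stands.
- The arm moves only by the shell command python3 -m pendant 'ROWS' [FORCE]. ROWS is JSON, a list of rows, each a list of 3 entries, a list of its own where there are three numbers: the closure, from 0 (fully open) to 1 (shut), then the shift along the tool's x, y, z in cm, then the turn, a rotation vector about the tool's x, y, z in rad. A call has exactly 5 rows; each row is the pose to reach, as a shift and turn from the pose commanded when the call began, along the tool's axes at that moment; what a row does not reach only later rows make up. A row lasts 1/12 s, in which the tool goes at most 41.7 mm and 7.16 degrees, less where a joint would pass 70% of its speed; a pose out of reach is approached as far as the arm can. A call with a gripper value outside its range is refused whole. The fingers move at their own pace and stop on an object; FORCE is the grip in N (left out, the last holds). Time passes only in rows, so rows that repeat a pose let the fingers close, or fill a call up. It gives the time, the measured TCP pose, the force, the opening and the grip force at its end, in the units of the state.
- get_obs(): the state, without advancing time (a new reading comes with each control period).
- capture(name): name is "side" or "top"; returns the picture (480x640x3 uint8, red, green, blue); there is no depth.
- camera_info(name): a dict with "K" (3x3 intrinsics, pixels), "pose" (4x4, takes a point from camera to world coordinates). Camera axes: x right, y down, z forward; pixel columns grow to the right and rows downward; lengths in m; the calibration is good to about 2 mm. A picture is of the moment at which its call begins. camera_info takes no time and is no camera call.
- sign_off(): hands the job in; it is judged then, once.
Trained networks look in the newest picture that a camera, given by its name, has taken for a name from the list of things; names that differ only in an ending like _2 or _b are one class to them, and where a whole thing is asked for, a point or a joint stands for the part that bears it (a point fixed in the world has none). Each returns a list of dicts, best first, with "score" (0 to 1); they miss things now and then, are a little off and sometimes report something else, mostly with a low value. They report only what shows in the picture. A call takes as long as a camera call. They do not tell look-alikes from the thing itself.
- recognise(camera, target): "extent" ([left, top, right, bottom] in pixels, round what is visible of it).
The state is a dict: "clock": time; "qpos": joint angles; "qd": joint speeds; "tau": joint torques, N m; "ee_pos": TCP position; "tool_rot": TCP orientation; "wrist_force": force on the tool from outside, world axes, zero at the start; "torque": the same for the moment, N m; "gripper_width": opening from 0.0 (shut) to 1.0 (fully open); "grasp_force": force on a finger pad.
Only numpy, scipy, OpenCV 4.12 (cv2) and the standard library are available. Lean on these libraries where they do the work, as an engineer would, in place of code of your own. Each camera call takes 0.05 s, during which the arm holds its last target. There are 200 camera calls.

### The job

The noodle machine's feed chute is in its bench stand, and its sloped bed is to get a new liner slide: pick up the flat white slide by its black grip block, tilt it to the slope of the bed and lay it flat and flush in the middle of the bed, its long edges along the chute. Press it square on until the spring-backed bed has gone in about half of its travel, and finish while still holding it pressed there for a colleague to fasten: do not let go. Do not force the chute out of its set slope and leave the canister, timer and rolling pin where they are.

Things in the scene. Friction and masses are not known exactly. Their poses are not given: they have to be found in the camera images.
- liner_grip (a point): the liner slide: flat white-enamelled steel plate 90 (x, long) x 70 (y) x 5 mm, with a black grip block 44 (x) x 16 (y, the width to grip) x 40 mm high on the middle of its top; 45 mm high in all. This point is the centre of the block, 25 mm above the plate's underside; z points away from the plate. Same after a half turn about z. Starts flat on the table, block up, 0.14 to 0.28 kg
- bed_face (a point): centre of the upper face of the chute's bed, a plain aluminium plate 130 (x, along the slope) x 104 mm (y, level) on springs in a grey tilting frame. z is the face's outward normal, x points up the slope. At each long side a grey cheek of the frame, inner faces 112 mm apart, rises 9 mm above the face. The slope differs each time, 17 to 38 degrees from level
- stand: the blue stand that carries the chute, fixed to the table: base 170 (x) x 160 (y) x 12 mm, two uprights 110 mm high at the sides; origin under its centre. The chute's lower end is at its -x side, towards the robot, turned up to 25 degrees either way. The frame tilts about a stiff friction hinge along y, 100 mm above the table and 12 mm below the bed's face; it stands pressing, up to about 4 N m
- bed (a joint): how far the bed is pressed in along its normal, m: 0 at rest, 0.012 at its stop. Spring-backed: it starts to give at about 3 N and takes about 0.9 N more for each mm
- frame_edge (a point): middle of the upper end of the chute's grey tilting frame, 68 mm up the slope from the hinge axis; it shifts only if the slope is forced
- canister: bystander: pale lidded jar, 90 mm across, 130 mm high; origin at the centre of its underside
- timer: bystander: white kitchen timer standing on edge, 30 x 70 x 70 mm; origin at the centre of its underside
- rolling_pin: bystander: wooden rolling pin, 300 mm long along y, 38 mm thick, on a rest, 54 mm high in all; origin below its middle on the table
There are look-alikes about, which are no part of the job. What is shaped like the part that bears liner_grip but yellow is not meant.

How it is judged:
On the way:
1. the liner slide is lifted clear of the table in the fingers (height (world z) of liner_grip above 0.085 m and contact force between liner and the fingers above 1 N), for 0.2 s.
At the end, for the whole second after the job is handed in: The fingers still hold the liner slide (over 2 N); it lies flush on the bed (within 0.06 rad, underside within 5 mm), centred within 13 mm along and 10 mm across, long edges along the chute within 0.14 rad, and the bed is pressed in 2.5 to 10.5 mm (angle between the z axis of liner_grip and the z axis of bed_face, either way round below 0.06 rad and angle between the x axis of liner_grip and the x axis of bed_face, either way round below 0.14 rad and z of liner_grip in the frame of bed_face between 0.02 and 0.029 m and x of liner_grip in the frame of bed_face between -0.013 and 0.013 m and y of liner_grip in the frame of bed_face between -0.01 and 0.01 m and value of joint bed between 0.0025 and 0.0105 m and contact force between liner and the fingers above 2 N and height (world z) of liner_grip above 0.09 m); the arm keeps its last pose, push and grip.
It fails at once if the chute's slope is forced (distance of frame_edge from where it was at the start of the episode above 0.006 m).
It fails at once if the canister is disturbed (distance of canister from where it was at the start of the episode above 0.03 m).
It fails at once if the timer is disturbed (distance of timer from where it was at the start of the episode above 0.03 m).
It fails at once if the rolling pin is disturbed (distance of rolling_pin from where it was at the start of the episode above 0.03 m).
It also fails if it takes over 35 s, if anything falls off the work surface, if the arm or the gripper's body presses on something with over 40 N, if the wrist force passes 120 N, or if a joint passes its speed limit or range.

## Working session

There is one attempt and no reset: what is moved stays moved. The work goes in short steps, Python scripts to look and compute and a shell command to move; the robot and the scene stay as the last step left them, time stands still between calls to the robot, and variables do not carry over. Pictures are saved under pics/ and viewed, at most 10 in all, crops included, and the job is handed in when it is done.

```bash
ls; mkdir -p pics
python3 - <<'E'
from rig import *
import cv2
for c in ("side","top"):
    im=capture(c); cv2.imwrite(f"pics/{c}0.png",im[:,:,::-1])
    i=camera_info(c); print(c,i["K"],i["pose"])
    for t in ("liner_grip","bed_face","stand","canister","timer","rolling_pin"):
        try: print(t,[(r["extent"],round(r["score"],2)) for r in recognise(c,t)][:3])
        except Exception as e: print(t,e)
o=get_obs(); print(o)
E
```

```text
pics
side [[483.54318859   0.         310.86139668]
 [  0.         483.54318859 239.420261  ]
 [  0.           0.           1.        ]] [[ 0.86569405 -0.27165569  0.42044856  0.0857446 ]
 [-0.50049513 -0.45486921  0.73661294 -0.87653509]
 [-0.008856   -0.8481139  -0.52973992  0.72951413]
 [ 0.          0.          0.          1.        ]]
liner_grip [([243.0, 220.8, 281.3, 246.6], 0.9), ([235.0, 200.7, 269.9, 223.6], 0.9), ([268.4, 237.5, 302.3, 267.4], 0.67)]
bed_face [([315.6, 262.0, 390.4, 321.4], 0.68)]
stand [([300.9, 253.0, 407.8, 367.8], 0.57), ([202.4, 182.6, 215.1, 209.7], 0.26)]
canister [([391.1, 374.2, 451.9, 469.2], 0.89)]
timer [([204.0, 183.1, 216.6, 211.0], 0.84)]
rolling_pin [([333.5, 205.7, 398.0, 268.6], 0.94)]
top [[458.97719049   0.         318.48035399]
 [  0.         458.97719049 241.42233231]
 [  0.           0.           1.        ]] [[ 0.09757176 -0.97341572  0.20722352  0.37155147]
 [-0.99522092 -0.09624472  0.01650069 -0.0237264 ]
 [ 0.00388214 -0.20784318 -0.97815446  1.17576239]
 [ 0.          0.          0.          1.        ]]
liner_grip [([215.4, 24
[... 405 characters left out ...]
-1.23060064,  0.43447802,  0.02496904,  1.57317868, -0.01158254,
        1.13401193, -0.07508065]), 'qd': array([-1.43677778e-03,  8.46472497e-04,  6.78613079e-04,  5.25939255e-04,
       -9.38523639e-05, -7.99214523e-04,  2.31940456e-03]), 'tau': array([ 1.49889956e-04, -6.70115590e+01,  1.02406427e+00, -3.16509855e+01,
        1.54368900e-02,  2.08751713e-03,  2.50241163e-05]), 'ee_pos': array([0.26781258, 0.56473502, 0.24834441]), 'tool_rot': array([2.19608123e-01, 9.75588167e-01, 3.30219680e-05, 1.19764206e-05]), 'wrist_force': array([ 0.04647834,  0.02852503, -0.24397616]), 'torque': array([ 0.05975177, -0.03721905,  0.02017849]), 'grasp_force': 0.0, 'gripper_width': 1.0001980427346315}
```

Run:
```python
import cv2,numpy as np
t=cv2.imread("pics/top0.png"); s=cv2.imread("pics/side0.png")
a=cv2.resize(t[150:340,90:560],None,fx=1.7,fy=1.7,interpolation=3)[:300,:800]
cv2.imwrite("pics/a.png",cv2.resize(t[200:320,150:310],(800,600),interpolation=3))
cv2.imwrite("pics/b.png",cv2.resize(t[230:320,350:470],(800,600),interpolation=3))
cv2.imwrite("pics/c.png",cv2.resize(s[180:380,190:456],(800,600),interpolation=3))
```

```text
(no output)
```

View pics/a.png

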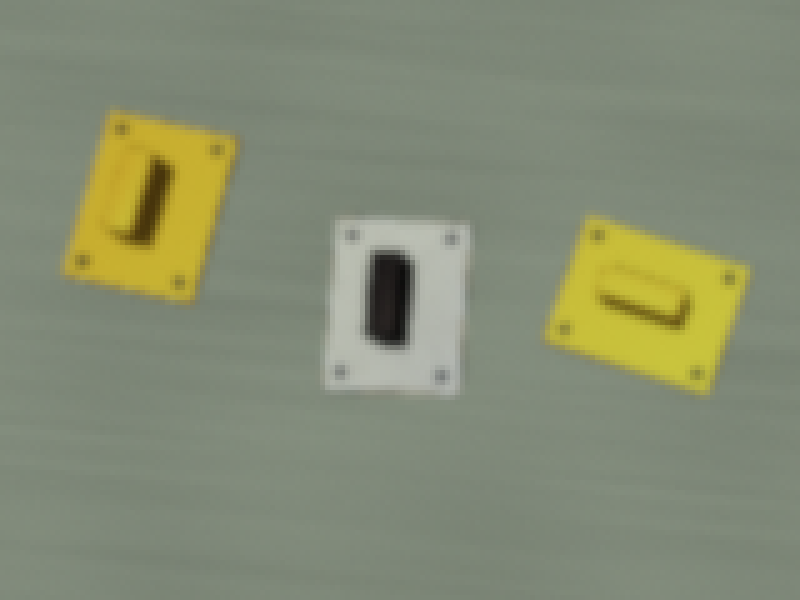

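View pics/b.png

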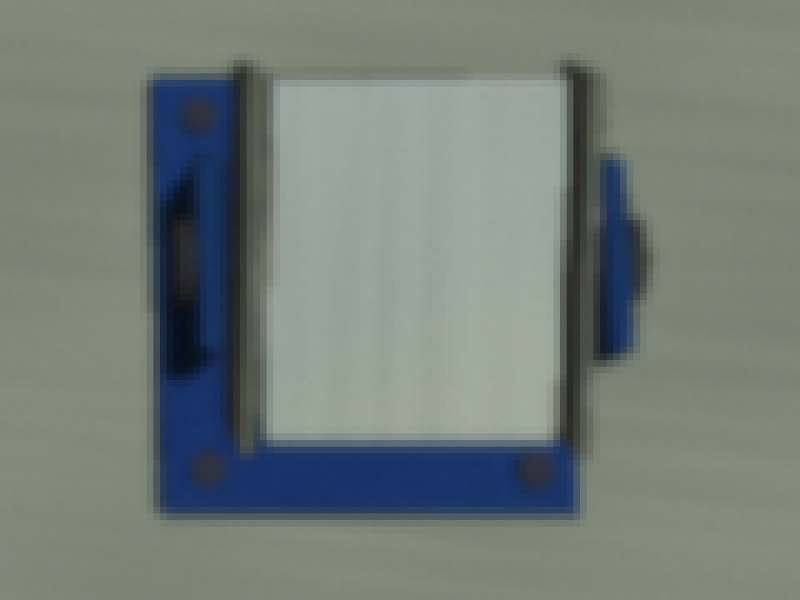

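View pics/c.png

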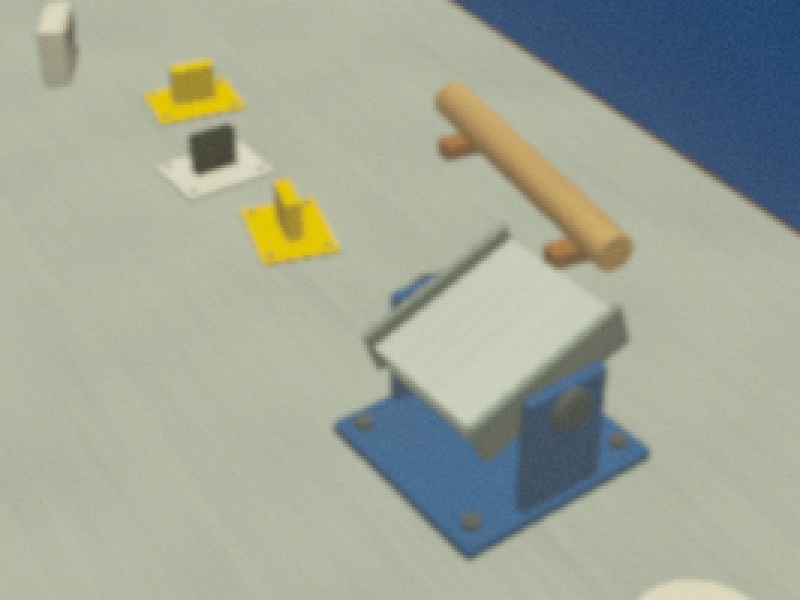

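The white plate with the black block, at top px (230,260), is the liner: it matches the description, and the crop confirms it. The two look-alikes at top px (179,241) and (279,263) are yellow. The chute is at top px (413,268), with its lower end towards the robot. Next I'll fit both poses from the corners.

```bash
cat > h.py <<'E'
from rig import *
import numpy as np
from scipy.spatial.transform import Rotation as R
from scipy.optimize import least_squares
CI={c:camera_info(c) for c in("side","top")}
def proj(c,P):
    T=np.linalg.inv(CI[c]["pose"]); q=np.asarray(P)@T[:3,:3].T+T[:3,3]; q=q@np.array(CI[c]["K"]).T
    return q[:,:2]/q[:,2:]
def crop(p,o,s): return (np.array(p)+.5)/s-.5+np.array(o)
def fit(model,obs,x0):
    # model(x)->dict name->pts ; obs list (cam,name,px)
    return least_squares(lambda x:np.concatenate([(proj(c,model(x)[n])-px).ravel() for c,n,px in obs]),x0,loss="soft_l1")
def bedR(yaw,s): return R.from_euler("ZY",[yaw,-s])
def bedc(x): return np.r_[x[0],x[1],.1]+bedR(x[2],x[3]).apply([0,0,.012])
def goal(Rm,p):
    "shift cm and turn from the present tool pose to pose (Rm,p)"
    o=get_obs(); r=R.from_quat(o["tool_rot"])
    return np.round(r.inv().apply(p-o["ee_pos"])*100,2), np.round((r.inv()*Rm).as_rotvec(),3)
E
python3 - <<'E'
from h import *
S=np.array([[1,1],[1,-1],[-1,-1],[-1,1.]])
def mc(x):
    b=np.c_[S*[.065,.052],np.zeros(4)]
    st=np.c_[S*[.085,.08],np.full(4,.012)]
    return {"bed":bedR(x[2],x[3]).apply(b)+bedc(x),"st":R.from_euler("z",x[2]).apply(st)+[x[0],x[1],0]}
def mc2(x):
    m=mc(x); m["st3"]=m["st"][[0,1,2,3]][[3,2,1]]; m["st3t"]=m["st"][[0,3,2]]; return m
k=800/266
obs=[("top","bed",crop([(272,80),(568,76),(560,442),(262,442)],(350,230),6.667)),
("side","bed",crop([(508,235),(612,308),(468,428),(375,347)],(190,180),[k,3])),
("side","st3",crop([(335,428),(470,555),(648,452)],(190,180),[k,3])),
("top","st3t",crop([(578,75),(158,515),(578,515)],(350,230),6.667)[1:]) if 0 else ("top","stt",crop([(150,75),(158,515),(578,515)],(350,230),6.667))]
def m3(x):
    m=mc2(x); m["stt"]=m["st"][[0,3,2]]; return m
r=fit(m3,obs,[.5,-.2,0,.5]); print(r.x,np.degrees(r.x[2:]),r.cost); print(r.fun.reshape(-1,2).round(1).tolist()); print("bed centre",bedc(r.x))
def ml(x):
    Q=R.from_euler("z",x[2]); f=lambda hx,hy,z:Q.apply(np.c_[S*[hx,hy],np.full(4,z)])+[x[0],x[1],0]
    return {"pl":f(.045,.035,.005)}
ol=[("top","pl",crop([(335,218),(470,222),(460,395),(323,390)],(150,200),5)),
("side","pl",crop([(228,130),(271,168),(193,196),(157,168)],(190,180),[k,3]))]
q=fit(ml,ol,[.35,.2,0]); print(q.x,q.fun.reshape(-1,2).round(1).tolist())
np.save("chute.npy",r.x);np.save("liner.npy",q.x)
E
```

```text
[ 0.55718407 -0.22955302  0.10110707  0.33703775] [ 5.79300836 19.3108407 ] 5.49715649265177
[[-0.2, -0.2], [0.1, 0.3], [-0.4, -0.0], [0.3, 0.1], [0.7, 1.3], [-0.4, 0.2], [0.1, 0.4], [-0.4, 0.5], [-1.5, -1.9], [-0.5, -0.5], [1.6, -1.2], [-0.3, -0.2], [0.3, -0.1], [0.8, -0.3]]
bed centre [ 0.55323602 -0.22995356  0.11132486]
[0.54662268 0.22166152 0.09046581] [[-0.4, 0.1], [-0.5, -0.4], [0.0, -0.7], [0.1, 0.1], [2.3, 3.2], [0.6, 0.5], [-1.0, 1.2], [-1.0, -0.2]]
```

```bash
cat >> h.py <<'E'
def down(yaw): return R.from_euler("z",yaw+np.pi)*R.from_euler("x",np.pi)
E
python3 - <<'E'
from h import *
l=np.load("liner.npy")
print(goal(down(l[2]),np.r_[l[0],l[1],.12]))
E
```

```text
(array([-39.89, -19.05,  12.83]), array([ 0.   ,  0.   , -0.533]))
```

```bash
python3 -m pendant '[[0.3,[-4,-1.9,0],[0,0,-0.12]],[0.3,[-8,-3.8,0],[0,0,-0.24]],[0.3,[-11.5,-5.5,0],[0,0,-0.36]],[0.3,[-15,-7.2,0],[0,0,-0.48]],[0.3,[-18.5,-8.9,0],[0,0,-0.533]]]' 40
python3 - <<'E'
from h import *
l=np.load("liner.npy")
print(goal(down(l[2]),np.r_[l[0],l[1],.12]))
E
```

```text
clock: 1.12
ee_pos: [0.3981, 0.403, 0.2485]
tool_rot: [-0.048, 0.999, 0.0, 0.0]
wrist_force: [0.7, 0.4, -0.3]
gripper_width: 0.702
grasp_force: 0.0
(array([-13.02, -19.48,  12.86]), array([-0.   ,  0.001,  0.006]))
```

```bash
python3 -m pendant '[[0.3,[-2,-3,1],[0,0,0]],[0.3,[-4.3,-6.5,3],[0,0,0]],[0.3,[-6.6,-9.9,5],[0,0,0]],[0.3,[-8.7,-13,7],[0,0,0]],[0.3,[-10.9,-16.3,8.5],[0,0,0.006]]]' 40
python3 -m pendant '[[0.3,[-1.5,-2.2,2],[0,0,0]],[0.3,[-2.1,-3.18,4.2],[0,0,0]],[0.3,[-2.12,-3.18,4.36],[0,0,0]],[0.3,[-2.12,-3.18,4.36],[0,0,0]],[0.3,[-2.12,-3.18,4.36],[0,0,0]]]' 40
python3 - <<'E'
from h import *
import cv2
l=np.load("liner.npy")
print(goal(down(l[2]),np.r_[l[0],l[1],.028]))
im=[cv2.cvtColor(capture(c),cv2.COLOR_RGB2BGR) for c in("side","top")]
p=proj("side",[[*l[:2],.045]])[0]; q=proj("top",[[*l[:2],.045]])[0]; print(p,q)
f=lambda i,p:cv2.resize(i[int(p[1])-50:int(p[1])+50,int(p[0])-50:int(p[0])+50],(400,400),interpolation=3)
cv2.imwrite("pics/d.png",np.hstack([f(im[0],p),f(im[1],q)]))
E
```

```text
clock: 1.53
ee_pos: [0.5147, 0.2585, 0.1662]
tool_rot: [-0.042, 0.999, 0.0, -0.0]
wrist_force: [0.2, 1.2, -0.6]
gripper_width: 0.7
grasp_force: 0.0
clock: 1.95
ee_pos: [0.5375, 0.2315, 0.1242]
tool_rot: [-0.043, 0.999, 0.001, 0.0]
wrist_force: [0.3, 0.3, 0.5]
gripper_width: 0.699
grasp_force: 0.0
(array([-0.82, -1.07,  9.62]), array([ 0.001,  0.   , -0.005]))
[259.65009219 223.77005771] [225.78596424 257.83217242]
```

View pics/d.png

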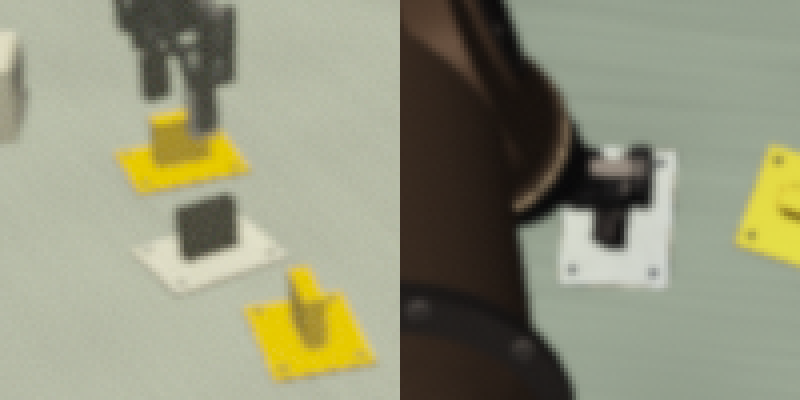

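```bash
python3 -m pendant '[[0.3,[-0.4,-0.5,0],[0,0,0]],[0.3,[-0.8,-1,0],[0,0,0]],[0.3,[-0.8,-1.05,1.5],[0,0,0]],[0.3,[-0.8,-1.05,3],[0,0,0]],[0.3,[-0.8,-1.05,3],[0,0,0]]]' 40
python3 - <<'E'
from h import *
l=np.load("liner.npy")
print(goal(down(l[2]),np.r_[l[0],l[1],.028]))
E
```

```text
clock: 2.47
ee_pos: [0.546, 0.2192, 0.0917]
tool_rot: [-0.042, 0.999, -0.001, -0.001]
wrist_force: [-0.4, 0.2, 0.2]
gripper_width: 0.702
grasp_force: 0.0
(array([-0.1 ,  0.25,  6.37]), array([-0.001, -0.003, -0.007]))
```

```bash
python3 -m pendant '[[0.3,[0,0.1,2],[0,0,0]],[0.3,[0,0.1,4],[0,0,0]],[0.3,[0,0.1,5.5],[0,0,0]],[0.3,[0,0.1,6.3],[0,0,0]],[0.3,[0,0.1,6.3],[0,0,0]]]' 40
python3 -m pendant '[[0.3,[0,0,0],[0,0,0]],[1,[0,0,0],[0,0,0]],[1,[0,0,0],[0,0,0]],[1,[0,0,0],[0,0,0]],[1,[0,0,0],[0,0,0]]]' 60
```

```text
clock: 2.88
ee_pos: [0.5461, 0.2207, 0.0296]
tool_rot: [-0.042, 0.999, -0.0, -0.001]
wrist_force: [-0.4, 0.7, 0.5]
gripper_width: 0.698
grasp_force: 0.0
clock: 3.3
ee_pos: [0.5473, 0.2215, 0.0315]
tool_rot: [-0.042, 0.999, 0.0, 0.001]
wrist_force: [2.1, -0.0, 0.3]
gripper_width: 0.177
grasp_force: 59.6
```

```bash
python3 -m pendant '[[1,[0,0,0],[0,0,0]],[1,[0,0,0],[0,0,0]],[1,[0,0,0],[0,0,0]],[1,[0,0,0],[0,0,0]],[1,[0,0,0],[0,0,0]]]' 60
```

```text
clock: 3.72
ee_pos: [0.5473, 0.2214, 0.0315]
tool_rot: [-0.042, 0.999, 0.0, 0.001]
wrist_force: [-0.8, -1.6, 7.5]
gripper_width: 0.175
grasp_force: 60.4
```

```bash
python3 -m pendant '[[1,[0,0,-2],[0,0,0]],[1,[0,0,-5],[0,0,0]],[1,[0,0,-9],[0,0,0]],[1,[0,0,-13],[0,0,0]],[1,[0,0,-16.5],[0,0,0]]]' 60
python3 - <<'E'
from h import *
c=np.load("chute.npy"); B=bedR(c[2],c[3]); n=B.apply([0,0,1])
Rg=B*R.from_euler("z",np.pi)*R.from_euler("x",np.pi)
# liner_grip is .0065 ahead of TCP along tool z (=-n); hover 60 mm
print(goal(Rg,bedc(c)+n*(.025+.0065+.06))); print(bedc(c)+n*.0915, get_obs()["wrist_force"])
E
```

```text
clock: 4.13
ee_pos: [0.5465, 0.221, 0.1979]
tool_rot: [-0.042, 0.999, 0.0, 0.0]
wrist_force: [0.6, 0.8, -2.3]
gripper_width: 0.179
grasp_force: 59.3
(array([ 6.140e+00, -4.505e+01,  1.000e-02]), array([-0.003, -0.337, -0.017]))
[ 0.52313214 -0.23300769  0.19767692] [ 0.63290943  0.80355827 -2.27119075]
```

```bash
python3 -m pendant '[[1,[0.5,-2,-1],[0,0,0]],[1,[1,-6,-2],[0,-0.05,0]],[1,[2,-10,-3],[0,-0.1,0]],[1,[3,-14,-3],[0,-0.15,0]],[1,[4,-18,-3],[0,-0.2,-0.01]]]' 60
python3 - <<'E'
from h import *
c=np.load("chute.npy"); B=bedR(c[2],c[3]); n=B.apply([0,0,1])
Rg=B*R.from_euler("z",np.pi)*R.from_euler("x",np.pi)
print(goal(Rg,bedc(c)+n*(.0915)))
E
```

```text
clock: 4.55
ee_pos: [0.5214, 0.0368, 0.2263]
tool_rot: [-0.047, 0.994, 0.004, 0.102]
wrist_force: [1.5, -0.8, -2.8]
gripper_width: 0.172
grasp_force: 59.3
(array([  2.91, -26.87,   2.36]), array([-0.003, -0.133, -0.006]))
```

```bash
python3 -m pendant '[[1,[0.5,-4,0],[0,-0.03,0]],[1,[1,-8,0],[0,-0.06,0]],[1,[1.5,-12,0],[0,-0.09,0]],[1,[2,-16,0],[0,-0.11,0]],[1,[2.4,-20,0.3],[0,-0.133,-0.006]]]' 60
python3 -m pendant '[[1,[0.2,-2,0.5],[0,0,0]],[1,[0.4,-4,1],[0,0,0]],[1,[0.5,-5,1.5],[0,0,0]],[1,[0.5,-5.3,1.7],[0,0,0]],[1,[0.5,-5.3,1.7],[0,0,0]]]' 60
python3 - <<'E'
from h import *
import cv2
c=np.load("chute.npy"); B=bedR(c[2],c[3]); n=B.apply([0,0,1])
Rg=B*R.from_euler("z",np.pi)*R.from_euler("x",np.pi)
print(goal(Rg,bedc(c)+n*(.0915)))
im=capture("side"); cv2.imwrite("pics/s1.png",im[:,:,::-1])
cv2.imwrite("pics/e.png",cv2.resize(im[200:380,280:440,::-1],(711,800))[:600] if 0 else cv2.resize(im[205:355,260:460,::-1],(800,600),interpolation=3))
t=capture("top"); cv2.imwrite("pics/t1.png",cv2.resize(t[230:320,350:470,::-1],(800,600),interpolation=3))
E
```

```text
clock: 4.97
ee_pos: [0.517, -0.1646, 0.2186]
tool_rot: [-0.05, 0.985, 0.007, 0.167]
wrist_force: [1.2, 0.4, -2.0]
gripper_width: 0.176
grasp_force: 59.3
clock: 5.38
ee_pos: [0.5234, -0.216, 0.1998]
tool_rot: [-0.049, 0.985, 0.007, 0.165]
wrist_force: [-0.5, -0.5, -2.8]
gripper_width: 0.177
grasp_force: 59.3
(array([ 0.25, -1.69,  0.14]), array([-0.003, -0.005, -0.002]))
```

View pics/e.png

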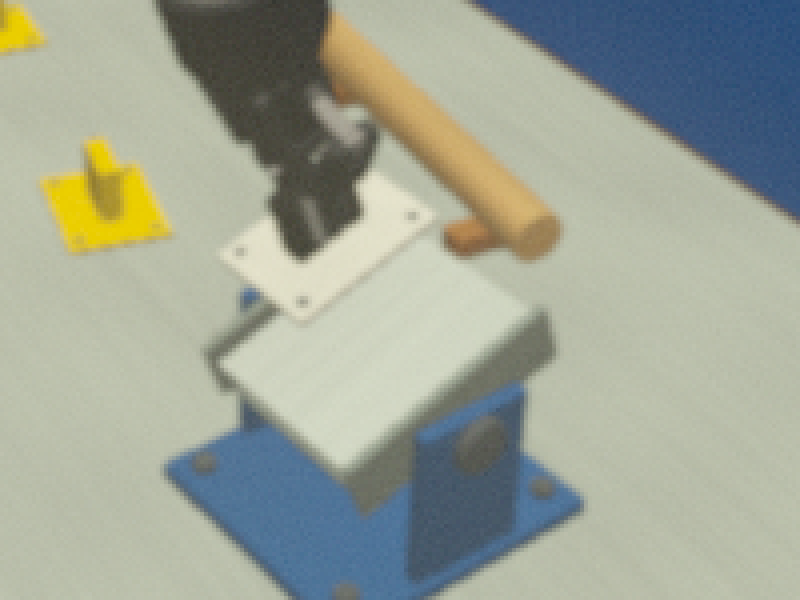

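Run:
```python
from h import *
c=np.load("chute.npy"); B=bedR(c[2],c[3])
o=get_obs(); r=R.from_quat(o["tool_rot"])
pc=o["ee_pos"]+r.apply([0,0,.0065+.025-.005])
bx=R.from_quat(o["tool_rot"])*R.from_euler("x",np.pi)*R.from_euler("z",np.pi)
S=np.array([[-1,-1],[1,-1],[-1,1.]])
P=proj("side",bx.apply(np.c_[S*[.045,.035],[0]*3])+pc)
ob=crop([(303,320),(435,215),(219,253)],(260,205),4)
print("plate obs-pred px",(ob-P).round(1).tolist())
obb=crop([(345,470),(535,315),(218,365)],(260,205),4)
for s in (-.04,0,.04):
    B=bedR(c[2],c[3]+s); Q=proj("side",B.apply(np.c_[S*[.065,.052],[0]*3])+bedc(np.r_[c[:3],c[3]+s])); print(s,(obb-Q).round(1).tolist())
```

```text
plate obs-pred px [[0.7, -0.3], [-0.3, 0.8], [1.0, -0.2]]
-0.04 [[0.6, 0.3], [0.2, 0.2], [0.3, 1.0]]
0 [[0.5, -0.6], [0.6, 0.8], [0.1, 0.0]]
0.04 [[0.4, -1.5], [1.0, 1.5], [-0.1, -0.9]]
```

View pics/t1.png

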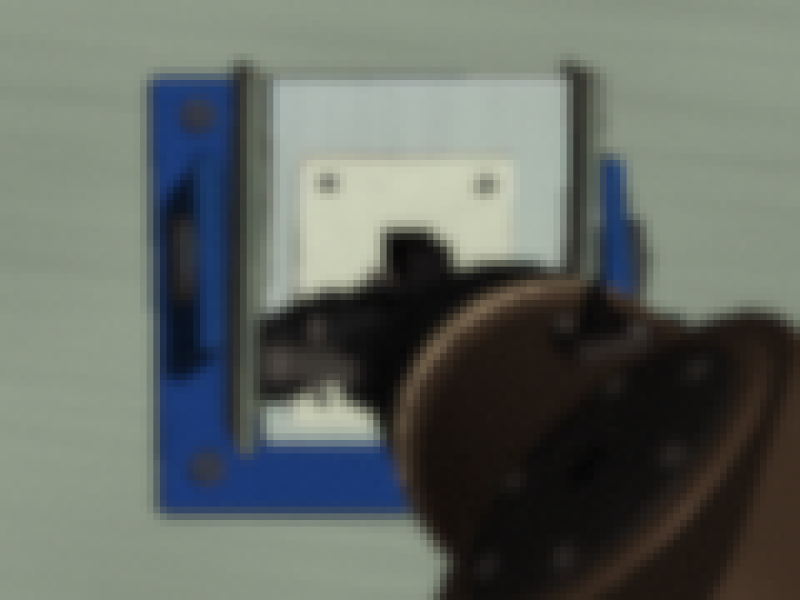

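```bash
python3 -m pendant '[[1,[0.1,-0.8,0],[0,0,0]],[1,[0.2,-1.4,0.5],[0,0,0]],[1,[0.2,-1.4,2],[0,-0.005,0]],[1,[0.2,-1.4,3.5],[0,-0.005,0]],[1,[0.2,-1.4,3.5],[0,-0.005,0]]]' 60
cat > r.py <<'E'
from h import *
c=np.load("chute.npy"); B=bedR(c[2],c[3]); n=B.apply([0,0,1])
Rg=B*R.from_euler("z",np.pi)*R.from_euler("x",np.pi)
o=get_obs()
print(goal(Rg,bedc(c)+n*(.0315)), "F tool",R.from_quat(o["tool_rot"]).inv().apply(o["wrist_force"]).round(1),o["torque"].round(2))
E
python3 r.py
```

```text
clock: 5.9
ee_pos: [0.5344, -0.228, 0.1644]
tool_rot: [-0.05, 0.985, 0.008, 0.167]
wrist_force: [-0.3, -0.2, -2.2]
gripper_width: 0.174
grasp_force: 59.2
(array([ 0.  , -0.38,  2.47]), array([-0.001, -0.002, -0.   ])) F tool [ 1.  -0.2  2. ] [-0.03  0.56 -0.02]
```

```bash
python3 -m pendant '[[1,[0,-0.15,0.5],[0,0,0]],[1,[0,-0.3,1],[0,0,0]],[1,[0,-0.3,1.5],[0,0,0]],[1,[0,-0.3,1.7],[0,0,0]],[1,[0,-0.3,1.7],[0,0,0]]]' 60
python3 r.py
python3 - <<'E'
from h import *
import cv2
im=capture("side")
cv2.imwrite("pics/f.png",cv2.resize(im[230:342,285:435,::-1],(800,597),interpolation=3))
t=capture("top"); cv2.imwrite("pics/t2.png",cv2.resize(t[230:320,350:470,::-1],(800,600),interpolation=3))
E
```

```text
clock: 6.32
ee_pos: [0.5408, -0.231, 0.1504]
tool_rot: [-0.049, 0.985, 0.007, 0.168]
wrist_force: [0.5, -0.0, -2.4]
gripper_width: 0.175
grasp_force: 59.3
(array([ 0.12, -0.02,  0.95]), array([-0.003,  0.001, -0.   ])) F tool [ 0.3 -0.1  2.5] [-0.02  0.53 -0.03]
```

View pics/f.png

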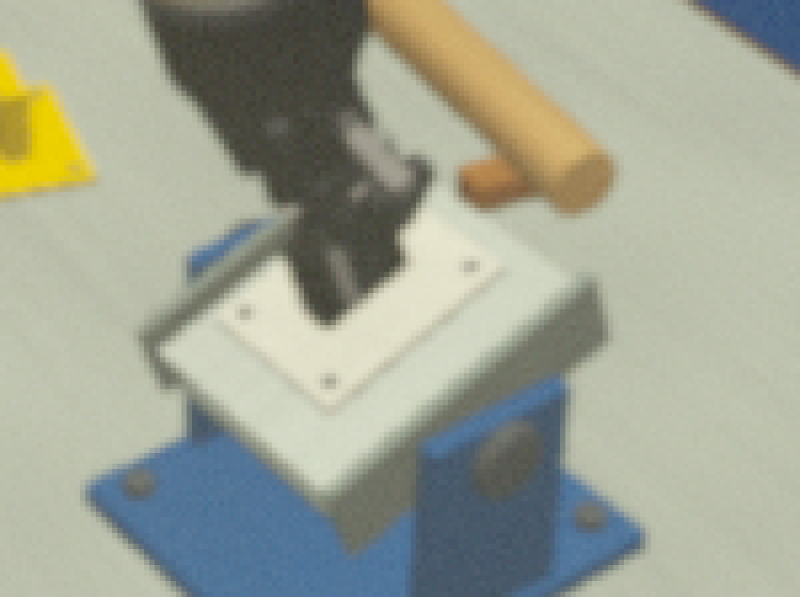

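View pics/t2.png

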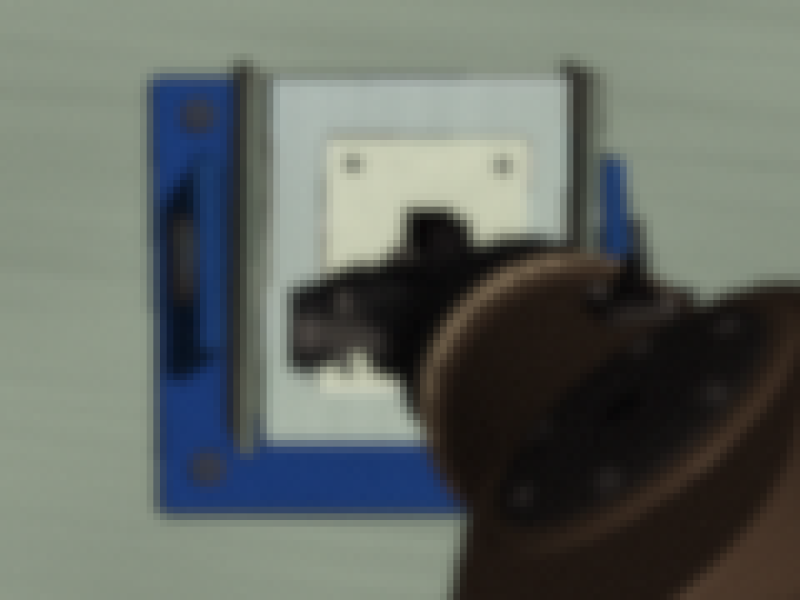

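```bash
python3 -m pendant '[[1,[0,0,0.2],[0,0,0]],[1,[0.05,0,0.4],[0,0,0]],[1,[0.05,0,0.6],[0,0,0]],[1,[0.05,0,0.75],[0,0,0]],[1,[0.05,0,0.75],[0,0,0]]]' 60
python3 r.py
```

```text
clock: 6.83
ee_pos: [0.5428, -0.2307, 0.1431]
tool_rot: [-0.049, 0.985, 0.007, 0.168]
wrist_force: [0.3, 0.7, -2.1]
gripper_width: 0.177
grasp_force: 59.3
(array([ 0.06, -0.03,  0.2 ]), array([-0.003,  0.001, -0.   ])) F tool [0.3 0.7 2.1] [-0.05  0.5   0.  ]
```

Not touching yet. I'll advance in small steps and watch the force.

```bash
python3 -m pendant '[[1,[0.05,0,0.1],[0,0,0]],[1,[0.05,0,0.2],[0,0,0]],[1,[0.05,0,0.3],[0,0,0]],[1,[0.05,0,0.4],[0,0,0]],[1,[0.05,0,0.4],[0,0,0]]]' 60
python3 r.py
```

```text
clock: 7.25
ee_pos: [0.5437, -0.2309, 0.1395]
tool_rot: [-0.049, 0.985, 0.007, 0.168]
wrist_force: [-2.5, -0.0, 1.2]
gripper_width: 0.178
grasp_force: 59.8
(array([ 0.03, -0.  , -0.17]), array([-0.003,  0.001, -0.   ])) F tool [ 1.9  0.2 -1.9] [0.05 0.76 0.03]
```

```bash
python3 -m pendant '[[1,[0,0,0.1],[0,0,0]],[1,[0,0,0.2],[0,0,0]],[1,[0,0,0.3],[0,0,0]],[1,[0,0,0.3],[0,0,0]],[1,[0,0,0.3],[0,0,0]]]' 60
python3 r.py
```

```text
clock: 7.67
ee_pos: [0.5447, -0.2308, 0.1368]
tool_rot: [-0.049, 0.985, 0.007, 0.168]
wrist_force: [-4.0, -0.5, 2.5]
gripper_width: 0.175
grasp_force: 60.1
(array([ 0.03, -0.  , -0.46]), array([-0.003,  0.001, -0.001])) F tool [ 2.9 -0.1 -3.7] [0.11 0.9  0.11]
```

```bash
python3 -m pendant '[[1,[0.05,0,0.05],[0,0,0]],[1,[0.1,0,0.1],[0,0,0]],[1,[0.1,0,0.2],[0,0,0]],[1,[0.1,0,0.2],[0,0,0]],[1,[0.1,0,0.2],[0,0,0]]]' 60
python3 r.py
python3 - <<'E'
from h import *
import cv2
im=capture("side")
for _ in range(5): im=im/1.0+0; break
f=np.mean([capture("side").astype(float) for _ in range(6)],0).astype(np.uint8)
cv2.imwrite("pics/g.png",cv2.resize(f[245:335,300:420,::-1],(800,600),interpolation=3))
o=get_obs(); r=R.from_quat(o["tool_rot"])
print(o["wrist_force"],o["ee_pos"])
E
```

```text
clock: 8.08
ee_pos: [0.5452, -0.2308, 0.135]
tool_rot: [-0.05, 0.984, 0.007, 0.169]
wrist_force: [-1.4, 1.5, 6.7]
gripper_width: 0.178
grasp_force: 60.4
(array([ 0.02, -0.  , -0.64]), array([-0.003,  0.002,  0.   ])) F tool [-1.1  1.7 -6.7] [0.31 0.36 0.06]
[-0.99682849 -0.06176507  5.82300969] [ 0.545213   -0.23073342  0.13507589]
```

View pics/g.png

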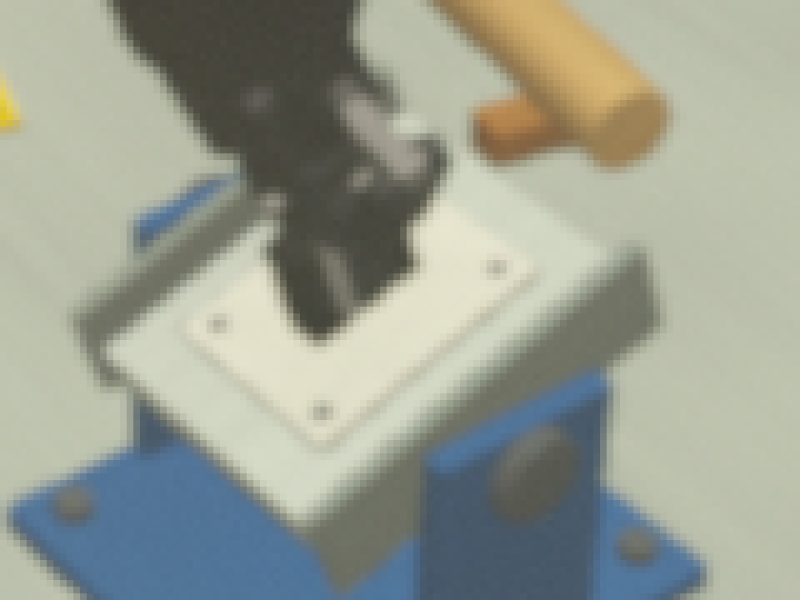

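The plate lies flush and centred, with image edges parallel to the bed's within about 1°. The normal force is about 8 N, which puts the bed about 5.5 mm in. One call to let it settle, then I hand in.

```bash
python3 -m pendant '[[1,[0,0,0],[0,0,0]],[1,[0,0,0],[0,0,0]],[1,[0,0,0],[0,0,0]],[1,[0,0,0],[0,0,0]],[1,[0,0,0],[0,0,0]]]' 60
python3 r.py; python3 -c "
from rig import *
print(sign_off())"
```

```text
clock: 8.85
ee_pos: [0.5452, -0.2308, 0.1351]
tool_rot: [-0.05, 0.984, 0.007, 0.169]
wrist_force: [-1.3, 1.0, 5.2]
gripper_width: 0.177
grasp_force: 60.4
(array([ 0.02, -0.  , -0.64]), array([-0.003,  0.002, -0.   ])) F tool [-0.6  1.1 -5.3] [0.28 0.42 0.11]
the job is handed in; nothing more can be done
None
```

I handed the job in with the liner slide still gripped at about 60 N, flush and centred on the bed as far as the pictures and force readings show, and the bed pressed in an estimated 5 mm of its 12; the hand-in call did not report a verdict.

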